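# Biscuit-press parts back on their post in build order

### The arm

A 6-joint arm with a two-finger parallel gripper is mounted at the origin on the work surface. World frame = base frame: x ahead of the robot, y to its left, z up, the work surface at z = 0. Lengths are in m, angles in rad, forces in N, time in s.
With the tool pointing down it reaches from about 0.35 to 0.975 m from the base axis. Payload 4.9 kg.
Tool frame: the origin (TCP) lies between the finger pads; the fingertips stand 25 mm ahead of it and the grasp point (between the pads) lies 6 mm ahead of it; z points along the fingers, y is the line along which they close (so a half turn about z gives the same grasp; the last joint's range is limited). The gripper opens to 85 mm and grips with 20 to 120 N. Pads are 22 mm wide; open, the fingers measure 114 mm over their backs; the gripper's body (76 mm by 85 mm) begins 54 mm behind the grasp point. The pads swing forward as they close: fully open they stand 13 mm farther back than shut.
Start: joints at [-1.393, 0.053, 1.613, -0, 1.476, -0.119], TCP at [0.183, -0.598, 0.256] pointing down, gripper open.
Joint ranges: [-3.01, 3.01], [-1.01, 2.22], [0.06, 2.58], [-1.02, 4.17], [0.09, 2.62], [-3.14, 3.14]. Speed limits (rad/s): [2.57, 2.57, 3.14, 3.14, 3.14, 3.14].

### API

Orientations are given as a unit quaternion [w, x, y, z].
In Python, from plant import manip gives the robot as it stands.
- The arm moves only by the shell command python3 -m inch 'ROWS'. ROWS is JSON, a list of rows, each a list of 3 entries, a list of its own where there are three numbers: the shift along the tool's x, y, z in m, then the turn, a rotation vector about the tool's x, y, z in rad, then the opening, from 0 (shut) to 1 (fully open). A call has 1 to 8 rows; each row shifts and turns the commanded pose from where the row before left it, along the tool's axes as they then stand; what a row does not reach is not made up. A row lasts 1/10 s, in which the tool goes at most 50 mm and 8.59 degrees, less where a joint would pass 70% of its speed; a pose out of reach is approached as far as the arm can. A call with a gripper value outside its range is refused whole. The fingers move at their own pace and stop on an object; the grip force is fixed at half the most. Time passes only in rows, so rows that do not move let the fingers close. It gives the time, the measured TCP pose, the force, the opening and the grip force at its end, in the units of the state.
- manip.state(): the state, without advancing time (a new reading comes with each control period).
- manip.grab_frame(name): name is "scene" or "top" or "wrist"; returns (picture, depth): 400x640x3 uint8, red, green, blue; 400x640 float32, m along the optical axis (not along the pixel's ray), 0 where there is no reading.
- manip.camera_params(name): a dict with "camera_matrix" (3x3 intrinsics, pixels), "rvec" (rotation vector, rad) and "tvec" (3), from world to camera coordinates, as OpenCV has them. Camera axes: x right, y down, z forward; pixel columns grow to the right and rows downward; lengths in m; the calibration is good to about 2 mm. The wrist camera is an equidistant fisheye: a pixel r from the principal point sees the ray r / f radians off the axis. A picture is of the moment at which its call begins: read the wrist's pose just before it. camera_params takes no time and is no camera call; for the wrist camera it gives the pose at the moment of the call.
- manip.job_done(): hands the job in; it is judged then, once.
Trained networks look in the newest picture that a camera, given by its name, has taken for a name from the list of things; names that differ only in an ending like _2 or _b are one class to them, and where a whole thing is asked for, a point or a joint stands for the part that bears it (a point fixed in the world has none). Each returns a list of dicts, best first, with "score" (0 to 1); they miss things now and then, are a little off and sometimes report something else, mostly with a low value. They report only what shows in the picture. A call takes as long as a camera call. They do not tell look-alikes from the thing itself.
- manip.look_for(camera, label): "point" ([x, y, z] in m, in world coordinates, good to about 4 mm: the middle of the surface that is visible of it).
The state is a dict: "time": time; "joint_pos": joint angles; "joint_vel": joint speeds; "joint_efforts": joint torques, N m; "tool_pos": TCP position; "tool_rot": TCP orientation; "contact_force": force on the tool from outside, world axes, zero at the start; "ft_torque": the same for the moment, N m; "gripper_width": opening from 0.0 (shut) to 1.0 (fully open); "grasp_force": force on a finger pad.
Only numpy, scipy, OpenCV 4.12 (cv2) and the standard library are available. Lean on these libraries where they do the work, as an engineer would, in place of code of your own. Each camera call takes 0.05 s, during which the arm holds its last target. There are 200 camera calls.

### The job

The parts of the biscuit press are kept on the post of the small round wooden holder, in build order, and the spacer sleeve is already on it. Put the pattern disc (flat, with a circle of small holes) over the post onto the spacer, and after that the ribbed retaining ring on top of the disc. Lower each one down to its place before letting go, don't drop it, and leave all three lying flat around the post.

Things in the scene. Friction and masses are not known exactly. Their poses are not given: they have to be found in the camera images.
- holder_seat (a point): The holder: a fixed round base of pale wood, 100 mm across and 20 mm high, with an upright steel post in its middle, 10 mm thick, rising 58 mm above the base's top (78 mm above the table). This point is the foot of the post, at its axis on the base's top face; z up. It stands farther from the robot than the loose parts. The parts go round the post with 10 mm of play each way.
- spacer_mid (a point): The spacer: a smooth plain aluminium sleeve, 50 mm outside, 30 mm hole, 24 mm high, about 80 g, already on the post, standing on the base. This point is its centre, half-way up (12 mm above the base's top); z is its axis.
- disc_mid (a point): The pattern disc: a flat plain aluminium disc 60 mm across and 12 mm thick with a 30 mm hole in the middle and a circle of ten small dark holes around that; about 70 g, lying flat on the table. Either face may be up. This point is its centre, half-way up (6 mm); z is its axis. It comes to rest with its underside on the spacer, its centre 30 mm above the base's top. Not to be confused with the stopper, an aluminium disc as wide but with a knob and no hole.
- ring_mid (a point): The retaining ring: a plain aluminium ring 52 mm across (53 mm over its twelve small upright ribs), with a 30 mm hole, 16 mm high, about 55 g, lying flat on the table. This point is its centre, half-way up (8 mm); z is its axis. It comes to rest on the disc, its centre 44 mm above the base's top. Not to be confused with the round biscuit cutter, a tall (42 mm) thin-walled steel ring 64 mm across.
There are look-alikes about, which are no part of the job. What is shaped like the part that bears disc_mid but green, purple or red is not meant.

How it is judged:
By the outcome, as a careful person would: the job done as asked, in the order asked, and still so for the second after the job is handed in, with the robot touching nothing.
It also fails if it takes over 48 s, if anything falls off the work surface, if the arm or the gripper's body presses on something with over 40 N, if the wrist force passes 120 N, or if a joint passes its speed limit or range.

## Working session

There is one attempt and no reset: what is moved stays moved. The work goes in short steps, Python scripts to look and compute and a shell command to move; the robot and the scene stay as the last step left them, time stands still between calls to the robot, and variables do not carry over. Pictures are saved under pics/ and viewed, at most 10 in all, crops included, and the job is handed in when it is done.

```bash
ls; mkdir -p pics; cat > h.py <<'E'
import numpy as np,cv2
from plant import manip
def grab(n):
    p=manip.camera_params(n);im,d=manip.grab_frame(n);return p,im,d
def save(n,im): cv2.imwrite('pics/'+n+'.png',im[:,:,::-1])
def cloud(p,d,fish=False):
    K=np.array(p['camera_matrix']);R=cv2.Rodrigues(np.array(p['rvec'],float))[0];t=np.array(p['tvec'],float).ravel()
    v,u=np.mgrid[:d.shape[0],:d.shape[1]]
    x=(u-K[0,2])/K[0,0];y=(v-K[1,2])/K[1,1]
    if fish:
        r=np.hypot(x,y)+1e-9;s=np.tan(np.minimum(r,1.5))/r;x=x*s;y=y*s
    P=np.stack([x*d,y*d,d],-1)
    W=(P-t)@R
    W[d<=0]=np.nan
    return W
E
python3 - <<'E'
from h import *
for n in('scene','top'):
    p,im,d=grab(n);save(n+'0',im);np.savez(n+'0.npz',W=cloud(p,d),im=im)
    for l in('holder_seat','spacer_mid','disc_mid','ring_mid'):
        try: print(n,l,[(np.round(r['point'],3).tolist(),round(r['score'],2)) for r in manip.look_for(n,l)])
        except Exception as e: print(l,e)
s=manip.state();print(s['time'],s['tool_pos'],s['tool_rot'],s['gripper_width'])
E
```

```text
pics
scene holder_seat [([0.677, -0.119, 0.026], 0.89)]
scene spacer_mid [([0.67, -0.114, 0.043], 0.88)]
scene disc_mid [([0.537, 0.391, 0.013], 0.8), ([0.67, -0.112, 0.046], 0.72), ([0.458, 0.304, 0.01], 0.6), ([0.407, 0.416, 0.012], 0.59), ([0.352, 0.288, 0.007], 0.57)]
scene ring_mid [([0.476, -0.08, 0.018], 0.76)]
top holder_seat [([0.657, -0.106, 0.016], 0.61)]
top spacer_mid [([0.653, -0.109, 0.043], 0.63)]
top disc_mid [([0.456, 0.306, 0.018], 0.94), ([0.346, 0.293, 0.014], 0.82), ([0.529, 0.398, 0.016], 0.8), ([0.398, 0.424, 0.011], 0.57)]
top ring_mid [([0.466, -0.08, 0.017], 0.53)]
0.5 [ 0.18277593 -0.59763136  0.25627977] [-3.13505193e-05  9.89007217e-01  1.47867251e-01 -1.40549448e-05] 1.0019926632166094
```

View pics/top0.png

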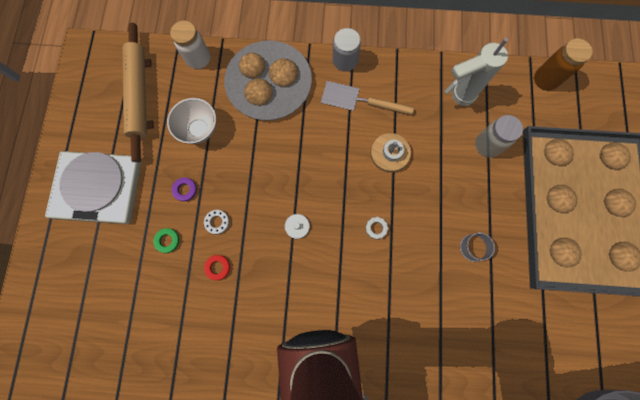

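View pics/scene0.png

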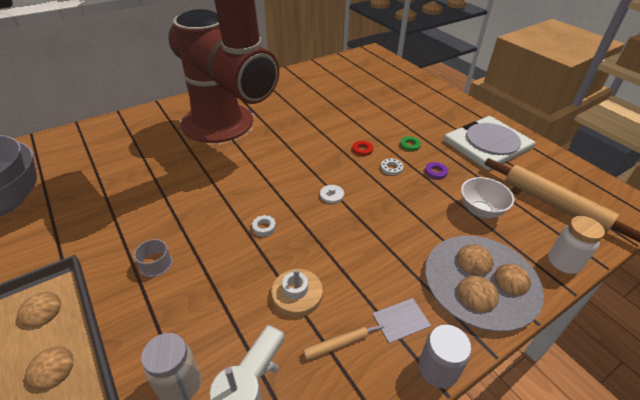

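The top picture shows the disc with holes at pixel (217,222), the ring at (377,228) and the holder at (391,152). The look-alikes (red, green, purple) surround the disc, the stopper is at (297,226) and the cutter at (478,247). The scene view agrees. Next I refine these positions with depth.

```bash
python3 - <<'E'
from h import *
for n in('top0','scene0'):
    z=np.load(n+'.npz');W=z['W']
    for l,c,zl,zh,rr in(('disc',(.456,.306),.008,.02,.045),('ring',(.47,-.08),.01,.025,.045),('base',(.66,-.108),.015,.025,.065),('spacer',(.66,-.108),.038,.05,.035),('post',(.66,-.108),.06,.09,.03)):
        m=(np.hypot(W[...,0]-c[0],W[...,1]-c[1])<rr)&(W[...,2]>zl)&(W[...,2]<zh)
        P=W[m]
        if len(P)<3: print(n,l,len(P));continue
        (cx,cy),r=cv2.minEnclosingCircle(P[:,:2].astype(np.float32))
        print(n,l,len(P),np.round([cx,cy,r,np.median(P[:,2]),P[:,2].max()],4),P.mean(0).round(4))
    tb=W[...,2];print('table z',np.nanmedian(tb[(W[...,0]>.3)&(W[...,0]<.6)&(abs(W[...,1])<.3)]))
s=manip.state();from scipy.spatial.transform import Rotation as R
q=s['tool_rot'];print(R.from_quat(np.r_[q[1:],q[0]]).as_matrix().round(3))
p=manip.camera_params('wrist');Rw=cv2.Rodrigues(np.array(p['rvec'],float))[0];print(p['camera_matrix'],-Rw.T@np.ravel(p['tvec']),Rw.round(2))
E
```

```text
top0 disc 356 [0.4547 0.3082 0.0297 0.0121 0.0161] [0.4546 0.3081 0.0121]
top0 ring 261 [ 0.4666 -0.0813  0.0266  0.0162  0.0201] [ 0.4662 -0.0812  0.0161]
top0 base 861 [ 0.6609 -0.1084  0.0502  0.0205  0.0249] [ 0.6574 -0.106   0.0204]
top0 spacer 224 [ 0.659  -0.1116  0.0255  0.0442  0.0499] [ 0.6571 -0.111   0.044 ]
top0 post 23 [ 0.6582 -0.1088  0.0047  0.0752  0.0801] [ 0.6591 -0.1079  0.0733]
table z 0.0005852260994393195
scene0 disc 206 [0.4557 0.3065 0.0321 0.0114 0.0149] [0.4573 0.3053 0.0114]
scene0 ring 255 [ 0.4674 -0.0836  0.0277  0.0147  0.0187] [ 0.4694 -0.0843  0.0145]
scene0 base 1245 [ 0.6625 -0.1103  0.0509  0.0194  0.0249] [ 0.6709 -0.1138  0.0194]
scene0 spacer 321 [ 0.6606 -0.1129  0.0253  0.0431  0.0498] [ 0.6635 -0.1151  0.043 ]
scene0 post 44 [ 0.6627 -0.1107  0.0052  0.0716  0.079 ] [ 0.6638 -0.1112  0.0712]
table z -0.0006062287162058735
[[ 0.956  0.292 -0.   ]
 [ 0.292 -0.956  0.   ]
 [-0.    -0.    -1.   ]]
[[309.70691629   0.         320.797896  ]
 [  0.         309.70691629 199.24772968]
 [  0.           0.           1.        ]] [ 0.24699872 -0.5777553   0.37413896] [[ 0.29 -0.96  0.  ]
 [-0.92 -0.28  0.27]
 [-0.25 -0.08 -0.96]]
```

```bash
python3 -m inch '[[[0,0,0],[0,0,-0.15],0.85],[[0,0,0],[0,0,-0.15],0.85],[[0,0,0],[0,0,-0.15],0.85],[[0,0,0],[0,0,-0.15],0.85],[[0,0,0],[0,0,-0.15],0.85],[[0,0,0],[0,0,-0.035],0.85]]'
python3 -m inch '[[[0.043,0.0204,0],[0,0,0],0.85],[[0.043,0.0204,0],[0,0,0],0.85],[[0.043,0.0204,0],[0,0,0],0.85],[[0.043,0.0204,0],[0,0,0],0.85],[[0.043,0.0204,0],[0,0,0],0.85],[[0.043,0.0204,0],[0,0,0],0.85],[[0.043,0.0204,0],[0,0,0],0.85],[[0,0,0],[0,0,0],0.85]]'
cat >> h.py <<'E'
from scipy.spatial.transform import Rotation as R
def go(x,y,z,yaw=None):
    s=manip.state();q=s['tool_rot'];M=R.from_quat(np.r_[q[1:],q[0]]).as_matrix();D=np.array([x,y,z])-s['tool_pos']
    print('t',round(s['time'],2),'pos',s['tool_pos'].round(4) if hasattr(s['tool_pos'],'round') else s['tool_pos'],'tool shift',(M.T@D).round(4),'yang',np.degrees(np.arctan2(M[1,1],M[0,1])).round(2),'zaxis',M[:,2].round(4),'w',round(s['gripper_width'],3),'F',np.round(s['contact_force'],1),'q',np.round(s['joint_pos'],2))
E
python3 -c "
from h import *
go(.455,.3075,.2)"
```

```text
time: 1.1
tool_pos: [0.1828, -0.5977, 0.2563]
tool_rot: [0.0, 0.856, 0.516, -0.0]
contact_force: [0.2, 0.2, 0.0]
gripper_width: 0.85
grasp_force: 0.0
time: 1.9
tool_pos: [0.4539, -0.3955, 0.2565]
tool_rot: [-0.0, 0.856, 0.518, 0.001]
contact_force: [-0.2, -0.6, -0.9]
gripper_width: 0.852
grasp_force: 0.0
t 1.9 pos [ 0.4539 -0.3955  0.2565] tool shift [ 0.6232 -0.3252  0.0572] yang -27.64 zaxis [ 0.0015  0.001  -1.    ] w 0.852 F [-0.2 -0.6 -0.9] q [-0.84 -0.    1.67  0.    1.47 -0.36]
```

```bash
python3 -m inch '[[[0.0415,-0.0217,0],[0,0,0],0.85],[[0.0415,-0.0217,0],[0,0,0],0.85],[[0.0415,-0.0217,0],[0,0,0],0.85],[[0.0415,-0.0217,0],[0,0,0],0.85],[[0.0415,-0.0217,0],[0,0,0],0.85],[[0.0415,-0.0217,0],[0,0,0],0.85],[[0.0415,-0.0217,0],[0,0,0],0.85],[[0.0415,-0.0217,0],[0,0,0],0.85]]'>/dev/null
python3 -m inch '[[[0.0415,-0.0217,0],[0,0,0],0.85],[[0.0415,-0.0217,0],[0,0,0],0.85],[[0.0415,-0.0217,0],[0,0,0],0.85],[[0.0415,-0.0217,0.025],[0,0,0],0.85],[[0.0415,-0.0217,0.025],[0,0,0],0.85],[[0.0415,-0.0217,0.025],[0,0,0],0.85],[[0.0415,-0.0217,0.03],[0,0,0],0.85],[[0,0,0],[0,0,0],0.85]]' >/dev/null
python3 - <<'E'
from h import *
go(.455,.3075,.04)
s=manip.state()
p,im,d=grab('wrist');save('w1',im);W=cloud(p,d,True)
q=s['tool_rot'];M=R.from_quat(np.r_[q[1:],q[0]]).as_matrix()
T=(W-s['tool_pos'])@M   # in tool frame
f=(abs(T[...,0])<.02)&(abs(T[...,1])<.07)&(T[...,2]<.045)&(T[...,2]>-.06)
for sg in(1,-1):
    P=T[f&(sg*T[...,1]>0)];print('finger',sg,len(P),P[:,2].max() if len(P) else 0,np.percentile(P,[1,50,99],axis=0).round(3).tolist() if len(P) else '')
m=(np.hypot(W[...,0]-.455,W[...,1]-.3075)<.045)&(W[...,2]>.007)&(W[...,2]<.02)
P=W[m];print(len(P),cv2.minEnclosingCircle(P[:,:2].astype(np.float32)),np.median(P[:,2]))
print([(np.round(r['point'],4),r['score']) for r in manip.look_for('wrist','disc_mid')])
E
```

```text
t 3.5 pos [0.4524 0.2926 0.1537] tool shift [ 0.0151 -0.004   0.1137] yang -27.76 zaxis [-0.0078 -0.0026 -1.    ] w 0.851 F [-0.3 -1.  -0.5] q [ 0.44 -0.06  1.9   0.    1.31  0.92]
finger 1 11113 0.016487521949584687 [[-0.011, 0.001, -0.06], [0.01, 0.043, -0.043], [0.017, 0.067, 0.011]]
finger -1 11280 0.016260854456003747 [[-0.011, -0.068, -0.06], [0.01, -0.043, -0.043], [0.017, -0.001, 0.011]]
2795 ((0.45511454343795776, 0.30839842557907104), 0.030644971877336502) 0.012136479357131951
[(array([0.5284, 0.4009, 0.0119]), 0.67), (array([0.4573, 0.3114, 0.0147]), 0.63), (array([0.3572, 0.3034, 0.0138]), 0.6), (array([0.4018, 0.4253, 0.014 ]), 0.59), (array([ 0.6841, -0.0734,  0.021 ]), 0.47)]
```

View pics/w1.png

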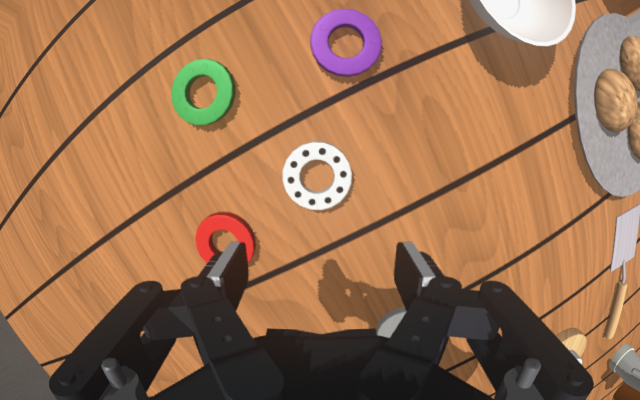

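The wrist view shows the ten-hole disc at (317,176), with the fingers either side at (235,265) and (400,265). The fingertips are 16 mm ahead of the TCP at this opening. The disc centre is confirmed at (0.455, 0.308).

```bash
python3 -m inch '[[[0.016,-0.004,0.02],[0,0,0],0.85],[[0,0,0.04],[0,0,0],0.85],[[0,0,0.03],[0,0,0],0.85],[[0,0,0],[0,0,0],0.85]]' >/dev/null
python3 -c "
from h import *
go(.455,.308,.022)"
```

```text
t 4.0 pos [0.4572 0.3038 0.0655] tool shift [ 0.003  -0.0038  0.0435] yang -28.14 zaxis [-0.0063 -0.0035 -1.    ] w 0.852 F [-0.6 -0.7 -0.3] q [ 0.45  0.08  1.93 -0.    1.14  0.94]
```

```bash
python3 -m inch '[[[0.003,-0.004,0.015],[-0.004,0.006,0],0.85],[[0,0,0.015],[0,0,0],0.85],[[0,0,0.013],[0,0,0],0.85],[[0,0,0],[0,0,0],0.85],[[0,0,0],[0,0,0],0.85]]' >/dev/null
python3 -c "
from h import *
go(.455,.308,.022)"
```

```text
t 4.5 pos [0.4575 0.311  0.026 ] tool shift [-0.0038 -0.0009  0.004 ] yang -28.04 zaxis [ 0.0064  0.0034 -1.    ] w 0.851 F [-0.9 -0.1  0.4] q [0.46 0.14 1.94 0.   1.06 0.95]
```

```bash
cat >> h.py <<'E'
_g=go
def go(*a):
    _g(*a);q=manip.state()['joint_pos'];print('pitch',round(q[1]+q[2]+q[4]-np.pi,4),'q4',round(q[3],4))
E
python3 -m inch '[[[-0.003,0,0.004],[0,0,0],0.85],[[0,0,0],[0,0,0],0.85],[[0,0,0],[0,0,0],0.85]]' >/dev/null
python3 -c "
from h import *
go(.455,.308,.022)"
```

```text
t 4.8 pos [0.456  0.3085 0.0219] tool shift [-0.0009 -0.0006 -0.0001] yang -28.02 zaxis [ 0.0067  0.0036 -1.    ] w 0.846 F [-0.4 -0.2 -0.4] q [0.46 0.14 1.94 0.   1.05 0.95]
pitch -0.0076 q4 0.0003
```

```bash
python3 -m inch '[[[0,0,0],[0.004,-0.006,0],0.85],[[0,0,0],[0,0,0],0.6],[[0,0,0],[0,0,0],0.5],[[0,0,0],[0,0,0],0.5],[[0,0,0],[0,0,0],0.5],[[0,0,0],[0,0,0],0.5]]'
python3 -c "
from h import *
go(.455,.308,.022)"
```

```text
time: 5.4
tool_pos: [0.4567, 0.309, 0.0228]
tool_rot: [0.0, 0.857, 0.515, 0.001]
contact_force: [-1.7, -0.4, 5.8]
gripper_width: 0.666
grasp_force: 64.1
t 5.4 pos [0.4567 0.309  0.0228] tool shift [-0.0017 -0.001   0.0008] yang -28.01 zaxis [ 1.5e-03  8.0e-04 -1.0e+00] w 0.666 F [-1.7 -0.4  5.8] q [0.46 0.14 1.94 0.   1.06 0.95]
pitch -0.0017 q4 0.0001
```

```bash
python3 -m inch '[[[0,0,-0.02],[0,0,0],0.5],[[0,0,-0.04],[0,0,0],0.5],[[0,0,-0.04],[0,0,0],0.5],[[0,0,-0.03],[0,0,0],0.5],[[-0.0137,0.0187,0],[0,0,0],0.5],[[-0.0274,0.0375,0],[0,0,0],0.5],[[-0.0274,0.0375,0],[0,0,0],0.5],[[-0.0274,0.0375,0],[0,0,0],0.5]]'
python3 -m inch '[[[-0.0274,0.0375,0],[0,0,0],0.5],[[-0.0274,0.0375,0],[0,0,0],0.5],[[-0.0274,0.0375,0],[0,0,0],0.5],[[-0.0274,0.0375,0],[0,0,0],0.5],[[-0.0274,0.0375,0],[0,0,0],0.5],[[-0.0137,0.0187,0],[0,0,0],0.5],[[0,0,0],[0,0,0],0.5],[[0,0,0],[0,0,0],0.5]]'
python3 - <<'E'
from h import *
go(.6615,-.108,.066)
s=manip.state()
p,im,d=grab('wrist');save('w2',im);W=cloud(p,d,True)
for l,c,zl,zh,rr in(('base',(.66,-.108),.014,.026,.065),('spacer',(.66,-.108),.038,.05,.035),('post',(.66,-.108),.06,.085,.03)):
    m=(np.hypot(W[...,0]-c[0],W[...,1]-c[1])<rr)&(W[...,2]>zl)&(W[...,2]<zh);P=W[m]
    if len(P)>3: print(l,len(P),cv2.minEnclosingCircle(P[:,:2].astype(np.float32)),np.median(P[:,2]))
E
```

```text
time: 6.2
tool_pos: [0.5269, 0.1609, 0.1515]
tool_rot: [-0.0, 0.857, 0.515, 0.0]
contact_force: [1.0, 0.6, -1.2]
gripper_width: 0.667
grasp_force: 64.2
time: 7.0
tool_pos: [0.6375, -0.0674, 0.151]
tool_rot: [-0.001, 0.857, 0.515, -0.0]
contact_force: [-0.0, 0.5, -0.9]
gripper_width: 0.668
grasp_force: 64.2
t 7.0 pos [ 0.6375 -0.0674  0.151 ] tool shift [-0.0246  0.0405  0.085 ] yang -28.05 zaxis [-0.0014  0.001  -1.    ] w 0.668 F [-0.   0.5 -0.9] q [-0.22  0.17  1.66  0.    1.31  0.27]
pitch 0.0015 q4 0.0007
base 4656 ((0.6612281203269958, -0.10878457874059677), 0.05014342442154884) 0.020241333822949507
spacer 707 ((0.6593345999717712, -0.11162014305591583), 0.025025149807333946) 0.044021709060047445
```

View pics/w2.png

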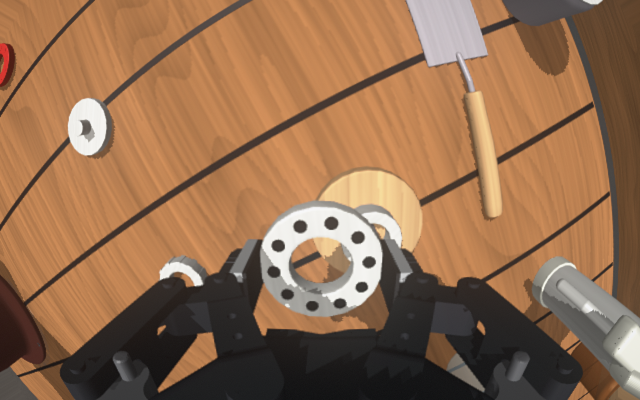

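The disc is held flat, centred at (321,259). The holder is behind it at (370,215), with its centre at (0.661, -0.109).

```bash
python3 -m inch '[[[-0.012,0.02,0],[0,0,0],0.5],[[-0.012,0.021,0.025],[0,0,0],0.5],[[0,0,0.01],[0,0,0],0.5],[[0,0,0],[0,0,0],0.5],[[0,0,0],[0,0,0],0.5]]' >/dev/null
python3 - <<'E'
from h import *
go(.661,-.109,.066)
s=manip.state()
p,im,d=grab('wrist');W=cloud(p,d,True);tp=s['tool_pos'];print(tp[2])
m=(np.hypot(W[...,0]-tp[0],W[...,1]-tp[1])<.04)&(abs(W[...,2]-(tp[2]-.010))<.003)&(im.min(-1)>120)
P=W[m];print('disc',len(P),cv2.minEnclosingCircle(P[:,:2].astype(np.float32)),np.median(P[:,2]))
m=(np.hypot(W[...,0]-.661,W[...,1]+.109)<.012)&(W[...,2]>.055)&(W[...,2]<.083);P=W[m];print('post',len(P),P.mean(0) if len(P) else '')
save('w3',im)
p,im,d=grab('scene');save('s3',cv2.resize(im[220:340,220:380],(800,600)))
E
```

```text
t 7.55 pos [ 0.6622 -0.1065  0.1164] tool shift [-0.0028  0.0002  0.0504] yang -27.93 zaxis [-1.1e-03  7.0e-04 -1.0e+00] w 0.668 F [-0.3 -0.2 -0.1] q [-0.27  0.27  1.61  0.    1.26  0.22]
pitch 0.0013 q4 0.0004
0.11642965519823843
disc 6945 ((0.664032518863678, -0.10244180262088776), 0.03526120260357857) 0.1056671450503199
post 237 [ 0.66161403 -0.10818642  0.07661316]
```

View pics/w3.png

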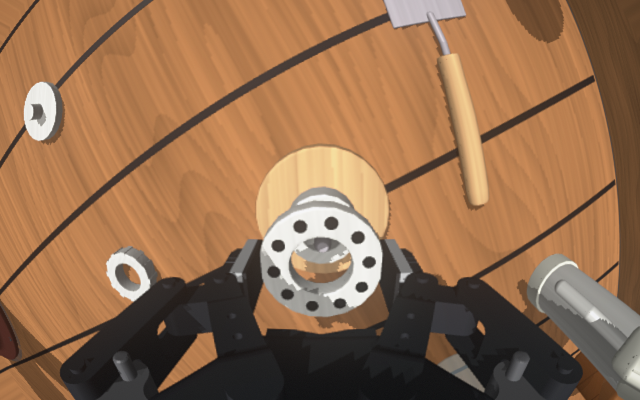

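The post shows in the disc's hole. The disc's mid-height is 16.7 mm below the TCP, so it should seat at TCP z ≈ 0.0667.

```bash
python3 -m inch '[[[-0.001,0.001,0.01],[0,0,0],0.5],[[0,0,0.01],[0,0,0],0.5],[[0,0,0.01],[0,0,0],0.5],[[0,0,0.01],[0,0,0],0.5],[[0,0,0.006],[0,0,0],0.5],[[0,0,0],[0,0,0],0.5],[[0,0,0],[0,0,0],0.5]]'
python3 -m inch '[[[0,0,0.0015],[0,0,0],0.5],[[0,0,0.001],[0,0,0],0.5],[[0,0,0],[0,0,0],0.5],[[0,0,0],[0,0,0],0.5]]'
```

```text
time: 8.35
tool_pos: [0.6632, -0.1095, 0.0705]
tool_rot: [-0.0, 0.857, 0.515, -0.0]
contact_force: [-0.8, 0.4, -0.7]
gripper_width: 0.666
grasp_force: 64.2
time: 8.75
tool_pos: [0.6633, -0.1095, 0.0684]
tool_rot: [0.0, 0.857, 0.515, 0.0]
contact_force: [-0.8, 0.0, -0.4]
gripper_width: 0.669
grasp_force: 64.2
```

```bash
python3 -m inch '[[[0,0,0.001],[0,0,0],0.5],[[0,0,0],[0,0,0],0.5],[[0,0,0],[0,0,0],0.5]]'
python3 -m inch '[[[0,0,0.0005],[0,0,0],0.5],[[0,0,0],[0,0,0],0.5],[[0,0,0],[0,0,0],0.5]]'
```

```text
time: 9.05
tool_pos: [0.6632, -0.1094, 0.0671]
tool_rot: [-0.0, 0.857, 0.515, -0.0]
contact_force: [0.7, -0.1, -1.2]
gripper_width: 0.671
grasp_force: 64.2
time: 9.35
tool_pos: [0.6633, -0.1095, 0.0669]
tool_rot: [0.0, 0.857, 0.515, 0.0]
contact_force: [-1.1, 0.4, 0.6]
gripper_width: 0.663
grasp_force: 64.4
```

```bash
python3 -m inch '[[[0,0,0.0007],[0,0,0],0.5],[[0,0,0],[0,0,0],0.5],[[0,0,0],[0,0,0],0.5]]'
python3 -m inch '[[[0,0,0.0005],[0,0,0],0.5],[[0,0,0],[0,0,0],0.5],[[0,0,0],[0,0,0],0.5]]'
```

```text
time: 9.65
tool_pos: [0.6633, -0.1095, 0.0669]
tool_rot: [-0.0, 0.857, 0.515, -0.0]
contact_force: [-2.6, 1.2, 6.4]
gripper_width: 0.67
grasp_force: 64.8
time: 9.95
tool_pos: [0.6634, -0.1095, 0.0669]
tool_rot: [-0.0, 0.857, 0.515, -0.0]
contact_force: [-3.6, 1.1, 7.1]
gripper_width: 0.67
grasp_force: 65.0
```

The disc is seated: contact came at z 0.0669. Now I release it and rise.

```bash
python3 -m inch '[[[0,0,0],[0,0,0],0.75],[[0,0,0],[0,0,0],0.85],[[0,0,0],[0,0,0],0.85],[[0,0,-0.015],[0,0,0],0.85],[[0,0,-0.03],[0,0,0],0.85],[[0,0,-0.04],[0,0,0],0.85],[[0,0,0],[0,0,0],0.85]]'
python3 - <<'E'
from h import *
p,im,d=grab('wrist');W=cloud(p,d,True)
m=(np.hypot(W[...,0]-.661,W[...,1]+.109)<.045)&(abs(W[...,2]-.056)<.006);P=W[m];print('disc',len(P),cv2.minEnclosingCircle(P[:,:2].astype(np.float32)),np.percentile(P[:,2],[5,50,95]))
m=(np.hypot(W[...,0]-.467,W[...,1]+.082)<.045)&(abs(W[...,2]-.016)<.006);P=W[m];print('ring',len(P),cv2.minEnclosingCircle(P[:,:2].astype(np.float32)) if len(P) else '')
save('w4',im)
go(.467,-.082,.15)
E
```

```text
time: 10.65
tool_pos: [0.6674, -0.1106, 0.1595]
tool_rot: [0.005, 0.857, 0.515, 0.005]
contact_force: [1.0, -0.7, 1.1]
gripper_width: 0.851
grasp_force: 0.0
disc 3643 ((0.6629900932312012, -0.11009728163480759), 0.0302188228815794) [0.05435948 0.0561496  0.05729647]
ring 1109 ((0.46715447306632996, -0.08229415118694305), 0.027988051995635033)
t 10.7 pos [ 0.666  -0.1102  0.1564] tool shift [-0.0686 -0.189   0.0046] yang -28.02 zaxis [ 0.0091 -0.0025 -1.    ] w 0.849 F [0.9 0.5 0.1] q [-0.27  0.24  1.58  0.    1.32  0.21]
pitch -0.0094 q4 0.0
```

View pics/w4.png

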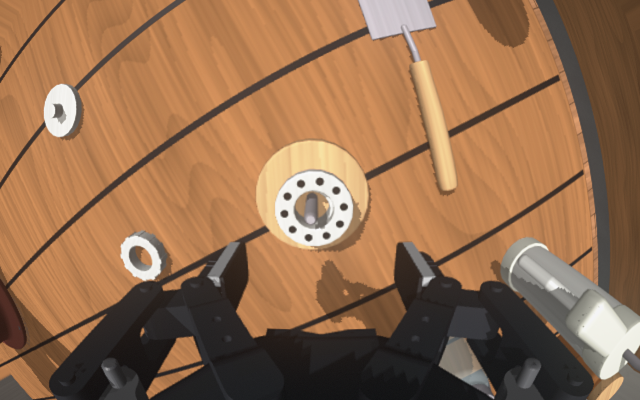

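The disc lies flat around the post at pixel (313,208), centre (0.663, -0.110), top at 56 mm. The ring is at pixel (143,257), at (0.467, -0.082).

```bash
python3 -m inch '[[[-0.0137,-0.0378,0],[0,0,0],0.75],[[-0.0137,-0.0378,0],[0,0,0],0.75],[[-0.0137,-0.0378,0],[0,0,0],0.75],[[-0.0137,-0.0378,0.01],[0,0,0],0.75],[[-0.0137,-0.0378,0.04],[0,0,0],0.75],[[0,0,0.03],[0,0,0],0.75],[[0,0,0],[0,0,0],0.75],[[0,0,0],[0,0,0],0.75]]' >/dev/null
python3 - <<'E'
from h import *
go(.467,-.082,.024)
s=manip.state()
p,im,d=grab('wrist');W=cloud(p,d,True)
q=s['tool_rot'];M=R.from_quat(np.r_[q[1:],q[0]]).as_matrix();T=(W-s['tool_pos'])@M
f=(abs(T[...,0])<.02)&(abs(T[...,1])<.07)&(abs(T[...,1])>.028)&(T[...,2]<.035)&(T[...,2]>-.06);print('tip',np.percentile(T[f][:,2],[99,99.9]))
m=(np.hypot(W[...,0]-.467,W[...,1]+.082)<.035)&(abs(W[...,2]-.016)<.003);P=W[m];print('ring',len(P),cv2.minEnclosingCircle(P[:,:2].astype(np.float32)) if len(P) else '')
E
```

```text
t 11.5 pos [ 0.469  -0.0819  0.0754] tool shift [-0.0011 -0.0017  0.0514] yang -28.02 zaxis [-7.e-04  3.e-04 -1.e+00] w 0.75 F [ 0.4 -0.2  1.1] q [-0.33 -0.12  2.1   0.    1.16  0.16]
pitch 0.0007 q4 0.0
tip [0.01393297 0.01797417]
ring 3643 ((0.46684443950653076, -0.08189017325639725), 0.027188565582036972)
```

```bash
python3 -m inch '[[[-0.001,-0.002,0.02],[0,0,0],0.75],[[0,0,0.02],[0,0,0],0.75],[[0,0,0.0105],[0,0,0],0.75],[[0,0,0],[0,0,0],0.75],[[0,0,0],[0,0,0],0.75]]'
python3 -m inch '[[[0,0,0],[0,0,0],0.5],[[0,0,0],[0,0,0],0.4],[[0,0,0],[0,0,0],0.4],[[0,0,0],[0,0,0],0.4],[[0,0,0],[0,0,0],0.4]]'
```

```text
time: 12.05
tool_pos: [0.468, -0.0822, 0.026]
tool_rot: [0.001, 0.857, 0.515, 0.001]
contact_force: [0.8, 0.4, 0.9]
gripper_width: 0.747
grasp_force: 0.0
time: 12.55
tool_pos: [0.4682, -0.0822, 0.027]
tool_rot: [0.001, 0.857, 0.515, 0.001]
contact_force: [-1.8, 0.2, 6.2]
gripper_width: 0.582
grasp_force: 61.0
```

```bash
python3 -m inch '[[[0,0,-0.02],[0,0,0],0.4],[[0,0,-0.04],[0,0,0],0.4],[[0,0,-0.04],[0,0,0],0.4],[[0,0,-0.015],[0,0,0],0.4],[[0.0136,0.037,0],[0,0,0],0.4],[[0.0136,0.037,0],[0,0,0],0.4],[[0.0136,0.037,0],[0,0,0],0.4]]'
python3 -m inch '[[[0.0136,0.037,0],[0,0,0],0.4],[[0.0136,0.037,0],[0,0,0],0.4],[[0,0,0.015],[0,0,0],0.4],[[0,0,0],[0,0,0],0.4],[[0,0,0],[0,0,0],0.4]]'
python3 - <<'E'
from h import *
go(.6634,-.1093,.083)
s=manip.state();tp=s['tool_pos']
p,im,d=grab('wrist');W=cloud(p,d,True)
m=(np.hypot(W[...,0]-tp[0],W[...,1]-tp[1])<.024)&(abs(W[...,2]-(tp[2]-.011))<.004);P=W[m];print('ring top rel',np.median(P[:,2])-tp[2])
m=(np.hypot(W[...,0]-.661,W[...,1]+.109)<.012)&(W[...,2]>.06)&(W[...,2]<.083);P=W[m];print('post',len(P),P.mean(0) if len(P) else '')
save('w5',im)
E
```

```text
time: 13.25
tool_pos: [0.5857, -0.0982, 0.1414]
tool_rot: [0.001, 0.857, 0.515, 0.001]
contact_force: [0.1, 0.0, 1.1]
gripper_width: 0.581
grasp_force: 62.4
time: 13.75
tool_pos: [0.6607, -0.1083, 0.124]
tool_rot: [-0.001, 0.857, 0.515, -0.001]
contact_force: [0.2, -0.5, -1.1]
gripper_width: 0.58
grasp_force: 62.4
t 13.75 pos [ 0.6607 -0.1083  0.124 ] tool shift [0.0004 0.003  0.041 ] yang -28.02 zaxis [-2.1e-03  6.0e-04 -1.0e+00] w 0.58 F [ 0.2 -0.5 -1.1] q [-0.27  0.26  1.61 -0.    1.27  0.22]
pitch 0.0022 q4 -0.0
ring top rel -0.01093210576167182
post 96 [ 0.66059401 -0.10984276  0.07762226]
```

View pics/w5.png

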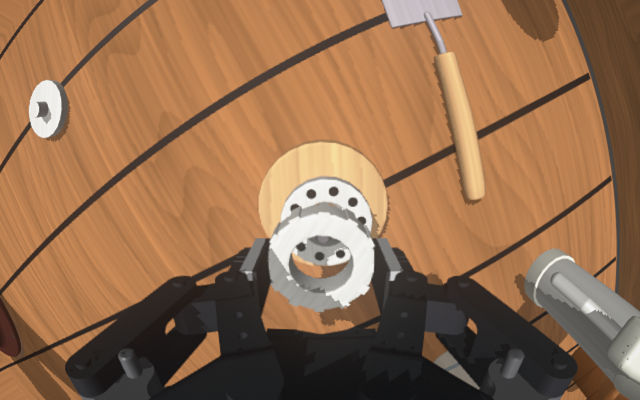

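The ring is held flat at (321,260), with the post showing through its hole. It should seat at TCP z ≈ 0.083.

```bash
python3 -m inch '[[[0,0.002,0.008],[0,0,0],0.4],[[0,0,0.01],[0,0,0],0.4],[[0,0,0.01],[0,0,0],0.4],[[0,0,0.008],[0,0,0],0.4],[[0,0,0],[0,0,0],0.4],[[0,0,0],[0,0,0],0.4]]'
python3 -m inch '[[[0,0,0.0015],[0,0,0],0.4],[[0,0,0],[0,0,0],0.4],[[0,0,0],[0,0,0],0.4]]'
```

```text
time: 14.4
tool_pos: [0.6634, -0.1095, 0.0881]
tool_rot: [-0.0, 0.857, 0.515, -0.0]
contact_force: [-0.2, 0.5, -0.3]
gripper_width: 0.581
grasp_force: 62.4
time: 14.7
tool_pos: [0.6639, -0.1096, 0.0876]
tool_rot: [0.0, 0.857, 0.515, 0.0]
contact_force: [0.5, 1.0, -0.3]
gripper_width: 0.581
grasp_force: 62.4
```

```bash
python3 -m inch '[[[0,0,0.002],[0,0,0],0.4],[[0,0,0],[0,0,0],0.4],[[0,0,0],[0,0,0],0.4]]'
python3 -m inch '[[[0,0,0.001],[0,0,0],0.4],[[0,0,0],[0,0,0],0.4],[[0,0,0],[0,0,0],0.4]]'
```

```text
time: 15.0
tool_pos: [0.6636, -0.1095, 0.0851]
tool_rot: [-0.0, 0.857, 0.515, -0.0]
contact_force: [-0.6, -0.5, -0.3]
gripper_width: 0.585
grasp_force: 62.4
time: 15.3
tool_pos: [0.6637, -0.1096, 0.0841]
tool_rot: [-0.0, 0.857, 0.515, -0.0]
contact_force: [-0.2, 0.6, -1.2]
gripper_width: 0.584
grasp_force: 62.4
```

```bash
python3 -m inch '[[[0,0,0.001],[0,0,0],0.4],[[0,0,0],[0,0,0],0.4],[[0,0,0],[0,0,0],0.4]]'
python3 -m inch '[[[0,0,0.0006],[0,0,0],0.4],[[0,0,0],[0,0,0],0.4],[[0,0,0],[0,0,0],0.4]]'
```

```text
time: 15.6
tool_pos: [0.6637, -0.1096, 0.0832]
tool_rot: [-0.0, 0.857, 0.515, -0.0]
contact_force: [0.0, 0.5, -0.8]
gripper_width: 0.581
grasp_force: 62.5
time: 15.9
tool_pos: [0.6638, -0.1096, 0.0831]
tool_rot: [0.0, 0.857, 0.515, 0.0]
contact_force: [-1.2, 0.9, 2.7]
gripper_width: 0.583
grasp_force: 62.7
```

The ring has contact at 0.0831, so it is seated. Now I release it and rise.

```bash
python3 -m inch '[[[0,0,0.0004],[0,0,0],0.4],[[0,0,0],[0,0,0],0.4],[[0,0,0],[0,0,0],0.65],[[0,0,0],[0,0,0],0.75],[[0,0,0],[0,0,0],0.75],[[0,0,-0.015],[0,0,0],0.75],[[0,0,-0.03],[0,0,0],0.75],[[0,0,-0.04],[0,0,0],0.75]]'
python3 -m inch '[[[0,0,-0.03],[0,0,0],0.75],[[0,0,0],[0,0,0],0.75],[[0,0,0],[0,0,0],0.75],[[0,0,0],[0,0,0],0.75]]' >/dev/null
python3 - <<'E'
from h import *
p,im,d=grab('wrist');W=cloud(p,d,True);save('w6',im)
for n,z in(('ring',.072),('disc',.056)):
    m=(np.hypot(W[...,0]-.662,W[...,1]+.109)<.04)&(abs(W[...,2]-z)<.004);P=W[m];print(n,len(P),cv2.minEnclosingCircle(P[:,:2].astype(np.float32)),np.percentile(P[:,2],[5,50,95]))
p,im,d=grab('scene');save('s6',cv2.resize(im[230:330,230:370],(800,571),interpolation=cv2.INTER_CUBIC))
go(.66,-.11,.2)
E
```

```text
time: 16.7
tool_pos: [0.6624, -0.1092, 0.1665]
tool_rot: [-0.002, 0.857, 0.515, -0.001]
contact_force: [1.2, 0.2, 0.6]
gripper_width: 0.752
grasp_force: 0.0
ring 2193 ((0.6638820767402649, -0.10979074984788895), 0.02713489532470703) [0.07054338 0.07212883 0.07338251]
disc 585 ((0.6634242534637451, -0.1096283569931984), 0.030197955667972565) [0.05262304 0.05592642 0.05877739]
t 17.2 pos [ 0.6628 -0.1093  0.1953] tool shift [-0.0019 -0.0021 -0.0047] yang -28.02 zaxis [-3.1e-03  9.0e-04 -1.0e+00] w 0.751 F [ 0.  -0.1 -0.3] q [-0.27  0.2   1.55  0.    1.39  0.21]
pitch 0.0032 q4 0.0
```

View pics/s6.png

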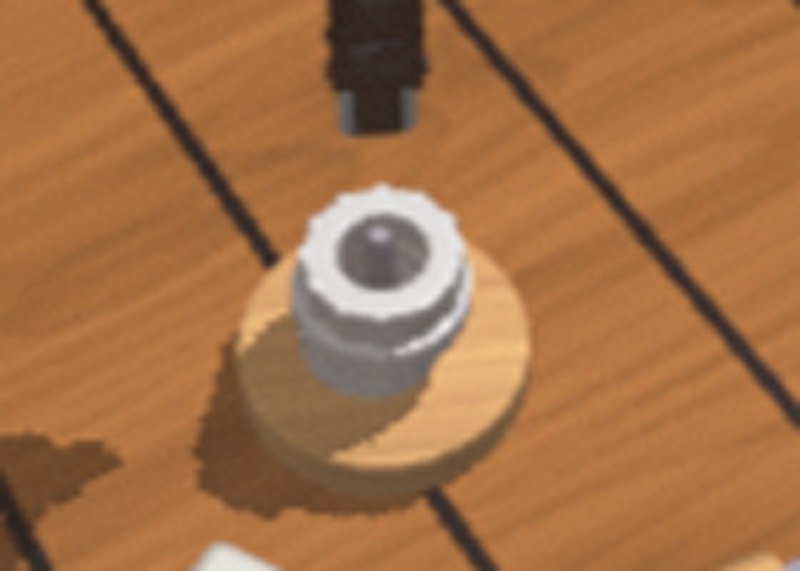

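View pics/w6.png

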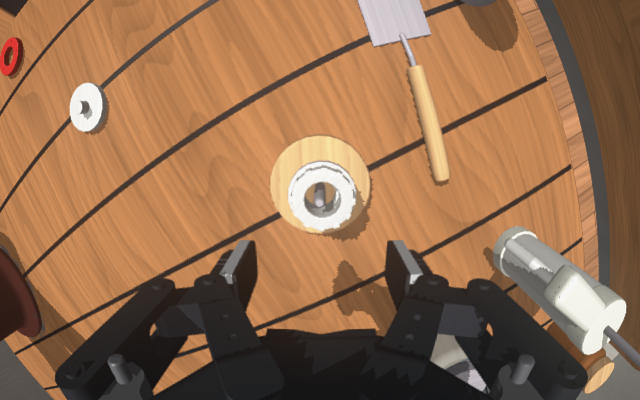

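Both views show spacer, disc and ring stacked flat around the post: the ring is at (322,197) in the wrist view and (383,255) in the scene crop. Its top is level at 72 mm, and the gripper is clear.

```bash
python3 -c "
from plant import manip
print(manip.job_done())"
```

```text
the job is handed in; nothing more can be done
None
```

The job is handed in: the pattern disc and then the ribbed retaining ring were each lowered to contact before release, all three parts lie flat around the post, and it took about 17 s of the 48 s allowed.

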